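# Seat the mould and set the vibrating table's air valve

### The job

Stand the blue casting mould flat between the four yellow corner stops of the small vibrating table and let go of it. Then set the air valve: wind its red handwheel clockwise (seen from above) by the black crank handle until it is closed to its stop, back it off exactly two full turns, and finish still gripping the crank handle. Leave the bottle, bowl and spatula where they are.

Things in the scene. Friction and masses are not known exactly. Their poses are not given: they have to be found in the camera images.
- mould_center (a point): centre of the loose closed casting mould, a blue block 90 (its x) x 56 (its y) x 56 mm high with two flat steel bands (at 30 mm either side of the middle, flush to 1 mm) and a flat white disc on top; about 0.25 to 0.5 kg. The point is half-way up, 28 mm above its underside; it stands upright on the bench at the start. Grip it across its 56 mm width. It may go in either way round (half a turn makes no difference).
- nest (a point): middle of the place for the mould on the vibrating table's aluminium top plate (170 x 140 mm, fixed to the bench, top face 50 mm above the bench); the point lies on the top face, z up. Four yellow L-shaped corner stops, 8 mm high, bound a space of 98 mm along this point's x by 64 mm along its y, so the mould (long side along x) has 4 mm of play each way. Each stop's legs are at most 20 mm long, so the middle of every side is open for fingers.
- valve_axis (a point): point on the vertical axis of the air valve (brass body with a round flange 84 mm across and a steel coupling at either end, reaching 54 mm from the axis; fixed to the bench), 140 mm above the bench, at the height of the middle of the crank handle's grip. Its x axis is the horizontal direction in which the crank handle lies from the axis when the valve is closed to its stop; this direction differs from start to start.
- wheel (a joint): turn of the red handwheel in rad: 0 = closed to the stop, growing counterclockwise (seen from above) as it opens, up to 18.85 (three turns). 6.283 is one turn. The handle's direction from the axis is valve_axis's x axis turned counterclockwise by this value. The wheel (112 mm across, rim 12 mm thick, its top 108 mm above the bench, hub top 113 mm above the bench) turns stiffly, about 3 N at the handle, and stays where it is left.
- handle: black crank handle standing upright on the wheel's rim, a round grip 20 mm across and 55 mm tall, 50 mm from the wheel's axis. It spins freely on its pin, so it can be pinched from above and led round in circles without turning the gripper. The origin is the middle of its underside, 110 mm above the bench; the middle of the grip is 30 mm above that. Its own rotation means nothing.
- bottle: amber bottle with red cap, 60 mm across, 160 mm tall, a bystander; origin at the middle of its underside
- bowl: orange bowl, 110 mm across, 50 mm tall, a bystander; origin at the middle of its underside
- spatula: spatula lying on the bench, a bystander, lying roughly along y
Things that resemble listed ones, but are neither listed nor needed, are in the scene too. Of the things that look like the part that bears mould_center, the middle-sized one is meant. Of the things that look like the part that bears nest, take the one that is farthest to the robot's right at the start.

How it is judged:
By the outcome, as a careful person would: the job done as asked, in the order asked, and still so for the second after the job is handed in, while the arm keeps its last pose, push and grip.
It also fails if it takes over 72 s, if anything falls off the work surface, if the arm or the gripper's body presses on something with over 40 N, if the wrist force passes 120 N, or if a joint passes its speed limit or range.

### The arm

A 6-joint arm with a two-finger parallel gripper is mounted at the origin on the work surface. World frame = base frame: x ahead of the robot, y to its left, z up, the work surface at z = 0. Lengths are in m, angles in rad, forces in N, time in s.
With the tool pointing down it reaches from about 0.3 to 0.875 m from the base axis. Payload 6.4 kg.
Tool frame: the origin (TCP) lies midway between the tips of the shut fingers; the grasp point (between the pads) lies 19 mm behind it; z points along the fingers, y is the direction in which the jaws open and shut (so a half turn about z gives the same grasp; the last joint's range is limited). The gripper opens to 85 mm and grips with 20 to 120 N. Pads are 22 mm wide; open, the fingers measure 114 mm over their backs; the gripper's body (76 mm by 85 mm) begins 54 mm behind the grasp point. The pads swing forward as they close: fully open they stand 13 mm farther back than shut.
Start: joints at [-1.55, 0.181, 1.607, -0, 1.354, -0.206], TCP at [0.129, -0.56, 0.231] pointing down, gripper open.
Joint ranges: [-2.99, 2.99], [-0.89, 2.07], [0.3, 2.58], [-1.14, 4.28], [0, 2.63], [-3.12, 3.12]. Speed limits (rad/s): [2.57, 2.57, 3.01, 3.14, 3.14, 3.14].

### API

Orientations are given as a unit quaternion [w, x, y, z].
In Python, from bench import ctrl gives the robot as it stands. The module is installed in compiled form; this text tells all that it offers.
- The arm moves only by the tool arm_command, never from a script. Its argument "plan" is one flat list of numbers, 4 for each row, row after row: the shift along the tool's x, y, z in mm, then the turn about the tool's z in rad. A call has 1 to 20 rows; each row shifts and turns the commanded pose from where the row before left it, along the tool's axes as they then stand; what a row does not reach is not made up. A row lasts 1/10 s, in which the tool goes at most 50 mm and 8.59 degrees, less where a joint would pass 70% of its speed; a pose out of reach is approached as far as the arm can. A call is refused whole if a number of a shift passes 50 or a number of a turn 0.15, either way. A call with a gripper value outside its range is refused whole. "grip" is the opening, from 0 (shut) to 1 (fully open), set as the call begins (left out, the last holds). The fingers move at their own pace and stop on an object; the grip force is fixed at half the most. Time passes only in rows, so rows that do not move let the fingers close. It gives the time, the measured TCP pose, the force and the opening at its end, in the units of the state.
- ctrl.get_obs(): the state, without advancing time (a new reading comes with each control period).
- ctrl.camera(name): name is "scene" or "top" or "wrist"; returns a dict with "color" (400x640x3 uint8, red, green, blue), "camera_matrix" (3x3 intrinsics, pixels), "eye" and "attitude" of the camera in the world; the wrist camera has in their place "T_tool_cam" (4x4, takes a point from camera to tool coordinates, whose origin is the TCP and whose axes are the flange's). Camera axes: x right, y up, looking along -z (the intrinsics and any distortion apply to the point x, -y, -z); pixel columns grow to the right and rows downward; lengths in m; the calibration is good to about 2 mm. The wrist camera is an equidistant fisheye: a pixel r from the principal point sees the ray r / f radians off the axis. A picture is of the moment at which its call begins: read the wrist's pose just before it. There is no depth.
- ctrl.hand_in(): hands the job in, once; it reports no verdict.
The state is a dict: "time_s": time; "q": joint angles; "dq": joint speeds; "joint_efforts": joint torques, N m; "eef_pos": TCP position; "eef_rot": TCP orientation; "wrist_force": force on the tool from outside, world axes, zero at the start; "torque": the same for the moment, N m; "opening": opening from 0.0 (shut) to 1.0 (fully open).
Only numpy, scipy, OpenCV 4.12 (cv2) and the standard library are available. Lean on these libraries where they do the work, as an engineer would, in place of code of your own. Each camera call takes 0.05 s, during which the arm holds its last target. There are 200 camera calls.

## Working session

There is one attempt and no reset: what is moved stays moved. The work goes in short steps, Python scripts to look and compute and a tool call to move; the robot and the scene stay as the last step left them, time stands still between calls to the robot, and variables do not carry over. Pictures are saved under pics/ and viewed, about 8 in all and at most 12, crops included, and the job is handed in when it is done.

Besides the shell and the picture viewer there is one more tool, called after "Request:" as name(argument=value, ...), one argument or row to a line, values as JSON. arm_command: Moves the arm, as the interface text tells. Its arguments: {"type":"object","properties":{"plan":{"type":"array","items":{"type":"number"}},"grip":{"type":"number"}},"required":["plan"]}

```bash
mkdir -p pics; cat > h.py <<'E'
import numpy as np, cv2
from scipy.spatial.transform import Rotation as R
from bench import ctrl
def rot(q): return R.from_quat([q[1],q[2],q[3],q[0]]).as_matrix()
def snap(name,fn=None):
    o=ctrl.get_obs(); c=ctrl.camera(name)
    if fn: cv2.imwrite('pics/'+fn,c['color'][:,:,::-1])
    if name=='wrist':
        T=np.eye(4);T[:3,:3]=rot(o['eef_rot']);T[:3,3]=o['eef_pos']
        c['T']=T@np.array(c['T_tool_cam'])
    else:
        a=np.array(c['attitude']);T=np.eye(4);T[:3,:3]=a if a.shape==(3,3) else rot(a);T[:3,3]=c['eye'];c['T']=T
    c['name']=name;return c
def ray(c,u,v):
    K=np.array(c['camera_matrix']);p=np.array([(u-K[0,2])/K[0,0],(v-K[1,2])/K[1,1]])
    if c['name']=='wrist':
        r=np.linalg.norm(p);d=np.array([*(p/max(r,1e-9)*np.sin(r)),np.cos(r)])
    else: d=np.array([*p,1.])
    return c['T'][:3,3],c['T'][:3,:3]@(d*[1,-1,-1])
def onplane(c,u,v,z):
    e,d=ray(c,u,v);return e+d*(z-e[2])/d[2]
E
python3 - <<'E'
from h import *
for n in('scene','top','wrist'):
    c=snap(n,n+'0.png');print(n,{k:np.round(v,3).tolist() for k,v in c.items() if k not in('color','name')})
print(ctrl.get_obs())
E
```

```text
scene {'camera_matrix': [[441.212, 0.0, 326.897], [0.0, 441.212, 201.129], [0.0, 0.0, 1.0]], 'eye': [1.284, -0.104, 0.943], 'attitude': [0.74, 0.28, 0.224, 0.57], 'T': [[0.251, -0.718, 0.65, 1.284], [0.968, 0.194, -0.159, -0.104], [-0.012, 0.669, 0.743, 0.943], [0.0, 0.0, 0.0, 1.0]]}
top {'camera_matrix': [[479.795, 0.0, 316.529], [0.0, 479.795, 201.366], [0.0, 0.0, 1.0]], 'eye': [0.391, 0.095, 1.226], 'attitude': [-0.701, -0.045, 0.053, 0.709], 'T': [[-0.012, 0.99, -0.139, 0.391], [-1.0, -0.01, 0.012, 0.095], [0.01, 0.139, 0.99, 1.226], [0.0, 0.0, 0.0, 1.0]]}
wrist {'camera_matrix': [[309.707, 0.0, 323.655], [0.0, 309.707, 198.659], [0.0, 0.0, 1.0]], 'T_tool_cam': [[-0.0, 0.949, 0.315, 0.081], [1.0, 0.0, 0.001, 0.0], [0.001, 0.315, -0.949, -0.143], [0.0, 0.0, 0.0, 1.0]], 'T': [[0.224, 0.925, 0.307, 0.208], [-0.974, 0.214, 0.069, -0.542], [-0.002, -0.314, 0.949, 0.373], [0.0, 0.0, 0.0, 1.0]]}
{'time_s': 0.15, 'q': array([-1.55030806e+00,  1.81405180e-01,  1.60775940e+00, -4.07094198e-06,
        1.35380573e+00, -2.06291362e-01]), 'dq': array([ 0.00040119, -0.00143275, -0.00288567, -0.00080787, -0.00195107,
       -0.00081856]), 'joint_efforts': array([ 9.79196957e-04, -4.45263505e+01, -3.51691282e+01, -3.29817631e-04,
        5.84219655e-03,  2.84081426e-05]), 'eef_pos': array([ 0.12929532, -0.55984512,  0.23058069]), 'eef_rot': array([-6.86044157e-04,  9.93577974e-01,  1.13147402e-01,  6.19225120e-05]), 'wrist_force': array([-0.50060006,  0.87016533, -0.21152042]), 'torque': array([-0.00627293,  0.01333708,  0.04667404]), 'opening': 1.0007234723770257}
```

View pics/top0.png

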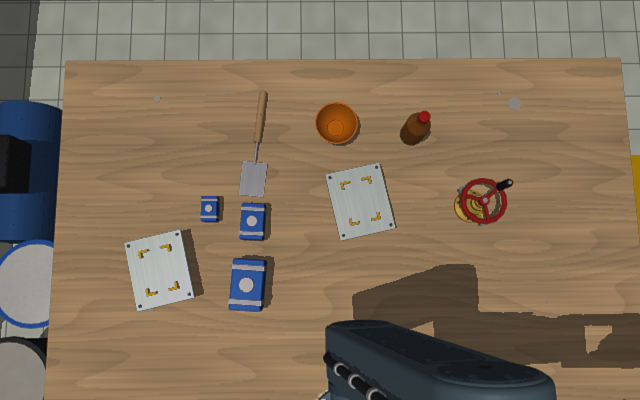

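View pics/scene0.png

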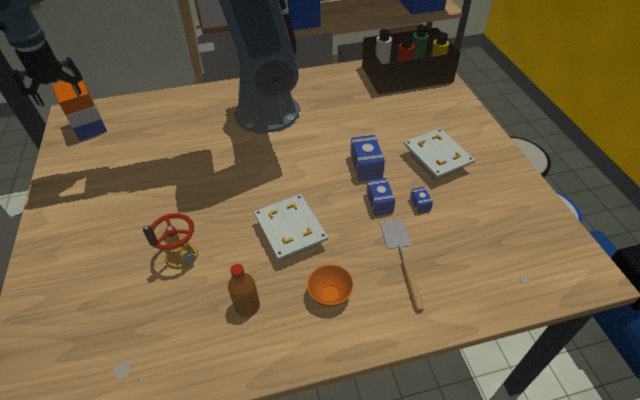

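The top view (640x400, up is world +x) shows these candidates:
- **Moulds:** small (209,209), middle (252,221) and large (248,285). I choose the middle one.
- **Vibrating tables:** (160,270) and (360,202). I choose (360,202), the one farther to the robot's right.
- **Valve:** wheel at (483,201), handle at about (507,184).

Next I take rough positions and a close crop to check the choice.

```bash
python3 - <<'E'
from h import *
c=snap('top')
im=c['color'][:,:,::-1].copy()
hsv=cv2.cvtColor(im,cv2.COLOR_BGR2HSV)
def box(mask,x0,y0,x1,y1):
    m=np.zeros_like(mask);m[y0:y1,x0:x1]=mask[y0:y1,x0:x1];return m
blue=cv2.inRange(hsv,(105,100,40),(130,255,255))
for nm,b in (('S',(195,190,225,226)),('M',(235,195,270,248)),('L',(225,250,272,318))):
    p=cv2.findNonZero(box(blue,*b));r=cv2.minAreaRect(p);print(nm,r)
w=cv2.inRange(hsv,(0,0,150),(180,60,255))
p=cv2.findNonZero(box(w,243,212,261,230)).reshape(-1,2).mean(0);print('disc',p,onplane(c,*p,.056))
y=cv2.inRange(hsv,(18,120,120),(32,255,255))
m=box(y,325,165,397,240);n,_,st,ce=cv2.connectedComponentsWithStats(m)
for i in range(1,n):
    if st[i,4]>8: print('stop',ce[i],st[i,4],onplane(c,*ce[i],.056))
pl=cv2.findNonZero(box(w,320,155,402,245));r=cv2.minAreaRect(pl);print('plate',r,[onplane(c,*q,.05).round(3) for q in cv2.boxPoints(r)])
red=cv2.inRange(hsv,(0,130,60),(8,255,255))|cv2.inRange(hsv,(172,130,60),(180,255,255))
p=cv2.findNonZero(box(red,450,170,515,230));e=cv2.fitEllipse(cv2.convexHull(p));print('wheel',e,onplane(c,*e[0],.105))
a=cv2.resize(im[180:262,195:345],None,fx=3,fy=3,interpolation=cv2.INTER_CUBIC)
b=cv2.resize(im[155:247,320:530],None,fx=3.7,fy=3.7,interpolation=cv2.INTER_CUBIC)
W=max(a.shape[1],b.shape[1]);pad=lambda i:cv2.copyMakeBorder(i,0,0,0,W-i.shape[1],0)
cv2.imwrite('pics/crop1.png',np.vstack([pad(a),pad(b)]))
E
```

```text
S ((209.5, 208.5), (25.0, 17.0), 90.0)
M ((252.5, 221.00001525878906), (24.327533721923828, 36.616058349609375), 3.5763344764709473)
L ((247.45864868164062, 284.49658203125), (33.8825569152832, 51.73733901977539), 4.763641834259033)
disc [251.14102564 220.6025641 ] [0.50912925 0.24195514 0.056     ]
stop [366.96428571 178.71428571] 28 [ 0.6103694  -0.04425898  0.056     ]
stop [343.77777778 183.77777778] 27 [0.59820205 0.01355018 0.056     ]
stop [376.23333333 216.9       ] 30 [ 0.51491547 -0.06450233  0.056     ]
stop [352.72413793 222.13793103] 29 [ 0.50264822 -0.00648366  0.056     ]
plate ((359.787109375, 201.01634216308594), (67.6495132446289, 55.736183166503906), 76.86598205566406) [array([0.623, 0.06 , 0.05 ]), array([ 0.654, -0.077,  0.05 ]), array([ 0.489, -0.11 ,  0.05 ]), array([0.459, 0.024, 0.05 ])]
wheel ((483.3100280761719, 200.66831970214844), (44.520877838134766, 47.11528778076172), 126.69792175292969) [ 0.54560072 -0.31276399  0.105     ]
```

View pics/crop1.png

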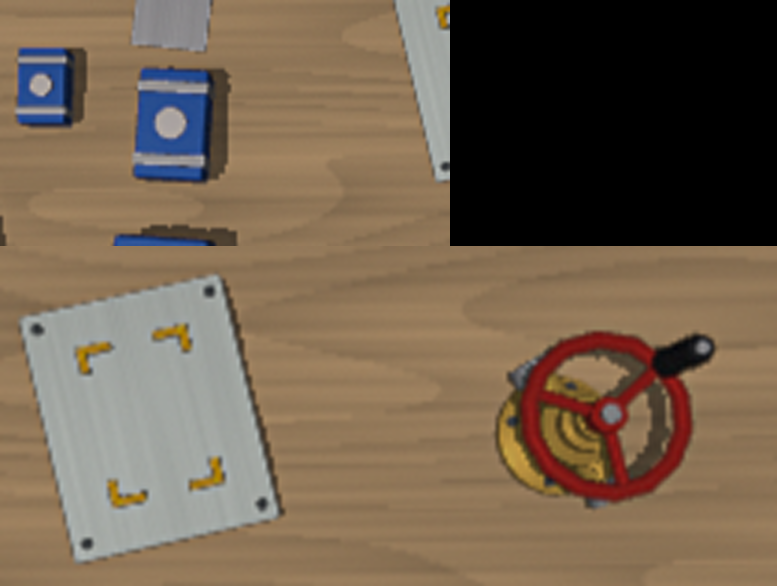

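The crop confirms the choices: the middle mould sits with its long side roughly along x, the right table has four stops, and the valve handle points ahead and to the right. I now move to above the mould.

Request:
arm_command(
  plan=[34, -19, -2, 0, 34, -19, -2, 0, 34, -19, -2, 0, 34, -19, -2, 0, 34, -19, -2, 0, 34, -19, -2, 0, 34, -19, -2, 0, 34, -19, -2, 0, 34, -19, -2, 0, 34, -19, -2, 0],
  grip=1,
)

```text
time_s: 1.2
eef_pos: [0.4188, -0.2974, 0.2514]
eef_rot: [0.0, 0.994, 0.113, 0.0]
wrist_force: [1.2, -0.0, 0.3]
opening: 0.997
```

Request:
arm_command(
  plan=[16, -39, 5, 0, 16, -39, 5, 0, 16, -39, 5, 0, 16, -39, 5, 0, 16, -39, 5, 0, 16, -39, 5, 0, 16, -39, 5, 0, 16, -39, 5, 0, 16, -39, 5, 0, 16, -39, 5, 0, 16, -39, 5, 0, 16, -39, 5, 0, 16, -39, 5, 0, 0, 0, 0, 0.145, 0, 0, 0, 0.145, 0, 0, 0, 0, 0, 0, 0, 0],
)

```text
time_s: 2.9
eef_pos: [0.5064, 0.242, 0.1861]
eef_rot: [0.0, 1.0, -0.03, -0.0]
wrist_force: [0.2, 0.3, -0.0]
opening: 0.999
```

```bash
cat >> h.py <<'E'
def delta(tgt,yaw):
    """shift in tool axes (mm) and turn (rad) to a world target"""
    o=ctrl.get_obs();M=rot(o['eef_rot']);y=np.arctan2(M[1,0],M[0,0])
    print('pos',o['eef_pos'].round(4),'yaw',round(y,4),'tilt',M[:,2].round(4),'F',o['wrist_force'].round(1),'open',round(o['opening'],3),'t',round(o['time_s'],2))
    if tgt is not None: print('delta mm',(M.T@(np.array(tgt)-o['eef_pos'])*1000).round(1),'turn',round(-(yaw-y),4))
E
python3 - <<'E'
from h import *
delta([.509,.242,.16],-.06)
c=snap('wrist','w1.png')
E
```

```text
pos [0.5064 0.242  0.1861] yaw -0.0594 tilt [-4.e-04 -1.e-04 -1.e+00] F [ 0.2  0.3 -0. ] open 0.999 t 2.9
delta mm [ 2.6 -0.2 26.1] turn 0.0006
```

View pics/w1.png

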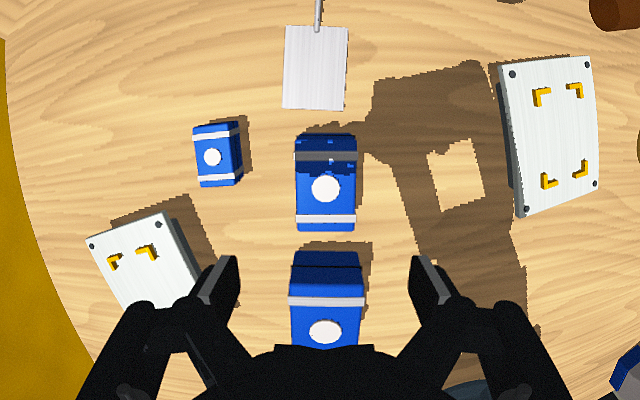

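The wrist view shows the middle mould with its disc at (326,188), between the small one (212,157) and the large one (325,332), and the jaws astride. I now measure the disc and bands, and the nest stops on the right (540,97), (575,90), (549,181), (580,168).

```bash
python3 - <<'E'
from h import *
c=snap('wrist');hsv=cv2.cvtColor(c['color'],cv2.COLOR_RGB2HSV)
w=cv2.inRange(hsv,(0,0,170),(180,70,255));m=np.zeros_like(w);m[165:235,297:355]=w[165:235,297:355]
n,_,st,ce=cv2.connectedComponentsWithStats(m)
for i in range(1,n):
    if st[i,4]>40: print('white',ce[i].round(1),st[i],onplane(c,*ce[i],.056).round(4))
b=cv2.inRange(hsv,(105,100,30),(130,255,255))|w|cv2.inRange(hsv,(0,0,50),(180,80,130));
# side edges of mould rows 165..228
bl=cv2.inRange(hsv,(105,100,30),(130,255,255))
for s,nm in((0,'L'),(1,'R')):
    P=[]
    for v in list(range(172,212,2)):
        xs=np.where(bl[v,285:370])[0]+285
        P.append(onplane(c,xs[-1]+.5 if s else xs[0]-.5,v,.056)[:2])
    P=np.array(P);k=np.polyfit(P[:,0],P[:,1],1);print(nm,'yaw',np.arctan(k[0]),'y at .51',np.polyval(k,.51),'x',P[[0,-1],0])
y=cv2.inRange(hsv,(18,120,100),(32,255,255));m=np.zeros_like(y);m[75:195,525:592]=y[75:195,525:592]
n,l,st,ce=cv2.connectedComponentsWithStats(m);Q=[]
for i in range(1,n):
    if st[i,4]>30: q=onplane(c,*ce[i],.056);Q.append(q);print('stop',ce[i],st[i,4],q.round(4))
print('nest',np.mean(Q,0))
E
```

```text
white [325.2 188.3] [312 175  28  27 591] [0.5071 0.2403 0.056 ]
white [325.5 218.5] [297 215  58   8 464] [0.4772 0.2417 0.056 ]
L yaw -0.07512036477414497 y at .51 0.2675984978765621 x [0.52420918 0.48750625]
R yaw -0.06589997951464044 y at .51 0.21235158654866365 x [0.52087983 0.48414239]
stop [576.43478261  88.56521739] 138 [ 0.6085 -0.0448  0.056 ]
stop [539.27272727  94.89772727] 176 [0.5959 0.0144 0.056 ]
stop [581.86764706 169.53676471] 136 [ 0.515  -0.0649  0.056 ]
stop [546.39263804 181.55828221] 163 [ 0.5022 -0.0051  0.056 ]
nest [ 0.55538274 -0.02511907  0.056     ]
```

Request:
arm_command(
  plan=[0.7, 1.8, 28, 0.005, 0, 0, 28, 0, 0, 0, 28, 0, 0, 0, 28, 0, 0, 0, 28, 0, 0, 0, 20, 0, 0, 0, 10, 0, 0, 0, 0, 0, 0, 0, 0, 0],
)

```text
time_s: 3.9
eef_pos: [0.5079, 0.2403, 0.0171]
eef_rot: [-0.0, 0.999, -0.034, 0.001]
wrist_force: [0.5, -0.2, 0.5]
opening: 1.001
```

Request:
arm_command(
  plan=[0, 0, 0, 0, 0, 0, 0, 0, 0, 0, 0, 0, 0, 0, 0, 0, 0, 0, 0, 0, 0, 0, 0, 0, 0, 0, 0, 0, 0, 0, 0, 0, 0, 0, 0, 0, 0, 0, 0, 0],
  grip=0,
)

```text
time_s: 4.9
eef_pos: [0.5082, 0.2405, 0.0178]
eef_rot: [-0.0, 0.999, -0.034, 0.001]
wrist_force: [-0.8, -0.9, 4.6]
opening: 0.647
```

Request:
arm_command(
  plan=[0, 0, -10, 0, 0, 0, -25, 0, 0, 0, -30, 0, 0, 0, -30, 0, 0, 0, -25, 0, 0, 0, 0, 0, 0, 0, 0, 0],
)

```text
time_s: 5.6
eef_pos: [0.5068, 0.2402, 0.136]
eef_rot: [-0.0, 0.999, -0.034, 0.0]
wrist_force: [0.1, -1.0, -5.6]
opening: 0.647
```

```bash
python3 - <<'E'
from h import *
delta([.555,-.025,.135],.208)
E
```

```text
pos [0.5068 0.2402 0.136 ] yaw -0.0681 tilt [ 1.e-04  0.e+00 -1.e+00] F [ 0.1 -1.  -5.6] open 0.647 t 5.6
delta mm [ 66.2 261.3   1. ] turn -0.2761
```

The mould is gripped and lifted. I carry it over the nest.

Request:
arm_command(
  plan=[7, 20, 0, 0, 7, 29, 0, 0, 7, 34, 0, 0, 8, 34, 0, 0, 8, 34, 0, 0, 8, 34, 0, 0, 8, 34, 0, 0, 7, 24, 0, 0, 6, 18, 0, 0, 0, 0, 0, -0.138, 0, 0, 0, -0.138, 0, 0, 0, 0, 0, 0, 0, 0],
)

```text
time_s: 6.9
eef_pos: [0.554, -0.0243, 0.1345]
eef_rot: [-0.001, 0.995, 0.102, -0.001]
wrist_force: [-0.9, -0.9, -4.2]
opening: 0.646
```

```bash
python3 - <<'E'
from h import *
delta([.555,-.025,.08],.208)
c=snap('wrist','w2.png')
E
```

```text
pos [ 0.554  -0.0243  0.1345] yaw 0.2042 tilt [-3.1e-03  8.0e-04 -1.0e+00] F [-0.9 -0.9 -4.2] open 0.646 t 6.9
delta mm [ 1.   1.  54.5] turn -0.0038
```

View pics/w2.png

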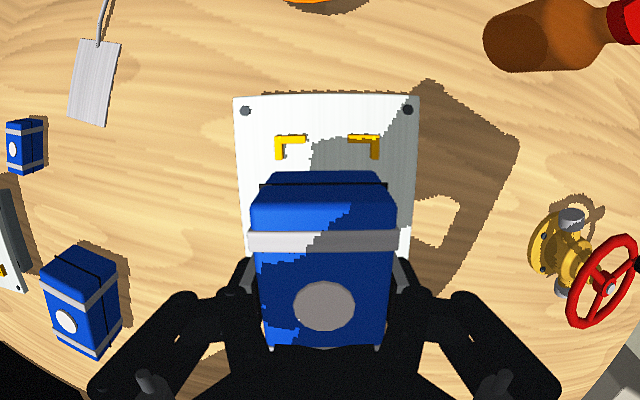

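```bash
python3 - <<'E'
from h import *
o=ctrl.get_obs();c=snap('wrist');hsv=cv2.cvtColor(c['color'],cv2.COLOR_RGB2HSV)
y=cv2.inRange(hsv,(18,120,70),(32,255,255));m=np.zeros_like(y);m[125:165,265:390]=y[125:165,265:390]
n,l,st,ce=cv2.connectedComponentsWithStats(m);Q=[]
for i in range(1,n):
    if st[i,4]>30: q=onplane(c,*ce[i],.056);Q.append(q);print('stop',ce[i],st[i],q.round(4))
mid=np.mean(Q,0);d=(Q[0]-Q[1])[:2];d*=np.sign(d[1]);yaw=np.arctan2(-d[0],d[1]);print('mid',mid,'yaw',yaw,'sep',np.hypot(*d))
nest=mid[:2]-.0482*np.array([np.cos(yaw),np.sin(yaw)]);print('nest',nest)
# outer front edge rows of stops
w=cv2.inRange(hsv,(0,0,110),(180,70,255));m=np.zeros_like(w);m[278:336,288:360]=w[278:336,288:360]
n,l,st,ce=cv2.connectedComponentsWithStats(m);i=1+st[1:,4].argmax();p=onplane(c,*ce[i],.1727);print('disc',ce[i],st[i],p, 'in tool mm',rot(o['eef_rot']).T@(p-o['eef_pos'])*1000)
# bands/side edges yaw of held mould
bl=cv2.inRange(hsv,(105,100,30),(130,255,255))
for s in(0,1):
    P=[]
    for v in range(256,330,3):
        xs=np.where(bl[v,235:410])[0]+235
        P.append(onplane(c,xs[-1]+.5 if s else xs[0]-.5,v,.1727)[:2])
    P=np.array(P);k=np.polyfit(P[:,0],P[:,1],1);print('edge yaw',np.arctan(k[0]),np.abs(P[:,1]-np.polyval(k,P[:,0])).max())
delta(None,0)
E
```

```text
stop [285.68261965 143.71284635] [274 135  32  26 397] [0.597  0.0124 0.056 ]
stop [366.91336634 143.03960396] [348 134  32  26 404] [ 0.6095 -0.045   0.056 ]
mid [ 0.60327191 -0.01628112  0.056     ] yaw 0.21400958474213555 sep 0.05873144774602394
nest [ 0.55617149 -0.02651783]
disc [323.60143399 306.04006748] [ 293  281   62   50 2371] [ 0.55293374 -0.02492415  0.1727    ] in tool mm [ -1.54817699   0.29590983 -37.77274655]
edge yaw 0.21487181416 0.00028359264562854286
edge yaw 0.21315856025914154 0.00033455562793269916
pos [ 0.5545 -0.0243  0.1353] yaw 0.2054 tilt [-1.7e-03  4.0e-04 -1.0e+00] F [-0.4 -0.7 -4.2] open 0.644 t 7.0
```

Request:
arm_command(
  plan=[2.3, 1.4, 0, 0, 0, 0, 15, 0, 0, 0, 20, 0, 0, 0, 15, 0, 0, 0, 6, 0, 0, 0, 0, 0, 0, 0, 0, 0, 0, 0, 4, 0, 0, 0, 3, 0, 0, 0, 2, 0, 0, 0, 1, 0, 0, 0, 0, 0, 0, 0, 0, 0],
)

```text
time_s: 8.3
eef_pos: [0.5578, -0.0256, 0.0704]
eef_rot: [0.0, 0.995, 0.104, 0.0]
wrist_force: [1.2, 0.2, -4.0]
opening: 0.647
```

```bash
python3 - <<'E'
from h import *
delta([.556,-.0258,.0678],.212)
c=snap('wrist');s=snap('scene')
a=cv2.resize(c['color'][60:360,180:460],None,fx=1.4,fy=1.4);b=cv2.resize(s['color'][170:275,235:345],None,fx=4,fy=4,interpolation=cv2.INTER_CUBIC)
cv2.imwrite('pics/p1.png',np.hstack([a[:,:380],b[:420,:]])[:,:,::-1])
E
```

```text
pos [ 0.5578 -0.0256  0.0704] yaw 0.2079 tilt [ 1.e-04 -1.e-04 -1.e+00] F [ 1.2  0.2 -4. ] open 0.647 t 8.3
delta mm [-1.8 -0.1  2.6] turn -0.0041
```

View pics/p1.png

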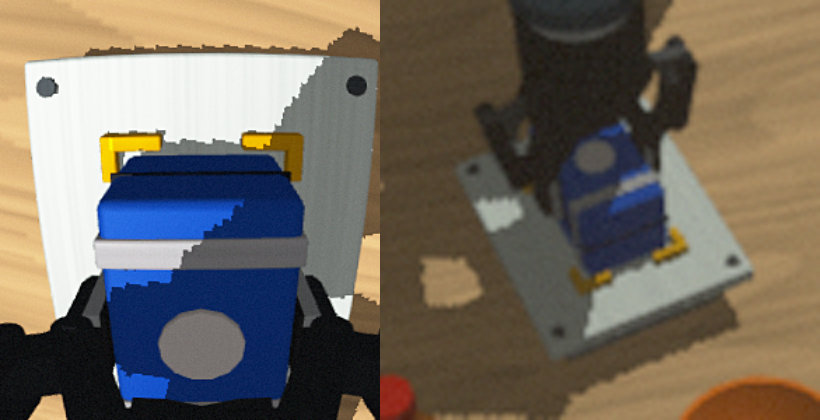

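The mould sits inside both front stops with a gap in front, about 2 mm above the plate. I lower it the last bit and release.

Request:
arm_command(
  plan=[-0.5, 0, 1.5, 0, 0, 0, 1.5, 0, 0, 0, 0, 0, 0, 0, 0, 0],
)

```text
time_s: 8.8
eef_pos: [0.5573, -0.0257, 0.0678]
eef_rot: [0.0, 0.995, 0.104, 0.0]
wrist_force: [-3.5, -0.0, 4.0]
opening: 0.651
```

Request:
arm_command(
  plan=[0, 0, 0, 0, 0, 0, 0, 0, 0, 0, 0, 0, 0, 0, 0, 0, 0, 0, 0, 0, 0, 0, 0, 0, 0, 0, 0, 0, 0, 0, 0, 0],
  grip=1,
)

```text
time_s: 9.6
eef_pos: [0.5573, -0.0256, 0.0673]
eef_rot: [0.0, 0.995, 0.104, -0.0]
wrist_force: [-0.3, -0.1, 0.2]
opening: 1.0
```

Request:
arm_command(
  plan=[0, 0, -10, 0, 0, 0, -25, 0, 0, 0, -35, 0, 0, 0, -40, 0, 0, 0, -35, 0, 0, 0, -15, 0, 0, 0, 0, 0, 0, 0, 0, 0],
)

```text
time_s: 10.4
eef_pos: [0.5566, -0.0255, 0.2262]
eef_rot: [-0.0, 0.995, 0.104, -0.001]
wrist_force: [-0.8, 1.0, -1.0]
opening: 1.003
```

```bash
python3 - <<'E'
from h import *
delta([.5456,-.3128,.24],.208)
c=snap('wrist','w3.png')
E
```

```text
pos [ 0.5566 -0.0255  0.2262] yaw 0.2078 tilt [-1.3e-03  3.0e-04 -1.0e+00] F [-0.8  1.  -1. ] open 1.003 t 10.4
delta mm [-70.1 278.8 -13.9] turn -0.0002
```

View pics/w3.png

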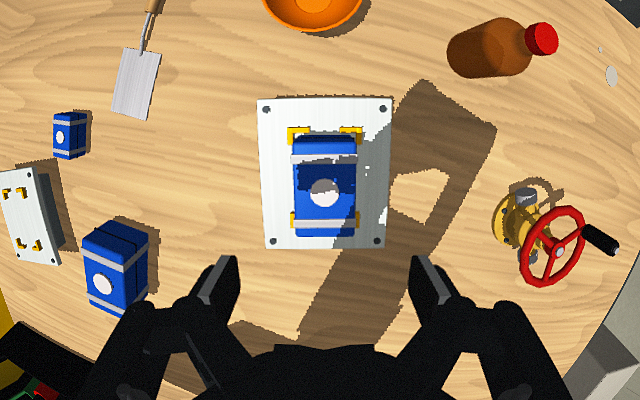

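The mould stands inside all four stops and is released. Next is the valve, so I hover above its axis.

Request:
arm_command(
  plan=[-8, 25, -4, 0, -9, 35, -4, 0, -9, 36, -4, 0, -9, 36, -4, 0, -9, 36, -4, 0, -9, 36, -4, 0, -9, 36, -4, 0, -8, 25, -4, 0, 0, 14, -2, 0, 0, 0, 0, 0, 0, 0, 0, 0],
)

```text
time_s: 11.55
eef_pos: [0.5462, -0.3118, 0.2598]
eef_rot: [-0.001, 0.995, 0.104, -0.001]
wrist_force: [0.3, 0.3, 0.4]
opening: 0.998
```

```bash
python3 - <<'E'
from h import *
delta([.5456,-.3128,.26],.208)
c=snap('wrist','w4.png');t=snap('top','t4.png')
print(onplane(t,510,182.3,.165))
E
```

```text
pos [ 0.5462 -0.3118  0.2598] yaw 0.2081 tilt [-0.0017  0.0022 -1.    ] F [0.3 0.3 0.4] open 0.998 t 11.55
delta mm [-0.8  0.8 -0.2] turn 0.0001
[ 0.57848815 -0.35381861  0.165     ]
```

View pics/w4.png

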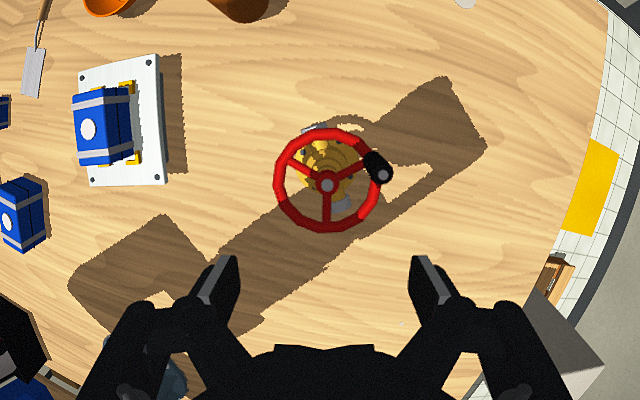

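Wrist view: hub cap at (327,185), rim around it, handle cap at (384,174).

```bash
python3 - <<'E'
from h import *
c=snap('wrist');hsv=cv2.cvtColor(c['color'],cv2.COLOR_RGB2HSV)
g=cv2.inRange(hsv,(0,0,90),(180,70,255))
def blob(x0,y0,x1,y1):
    m=np.zeros_like(g);m[y0:y1,x0:x1]=g[y0:y1,x0:x1];n,_,st,ce=cv2.connectedComponentsWithStats(m);i=1+st[1:,4].argmax();print(st[i],ce[i]);return ce[i]
h=onplane(c,*blob(318,176,336,194),.113);print('hub',h)
r=cv2.inRange(hsv,(0,130,60),(8,255,255))|cv2.inRange(hsv,(172,130,60),(180,255,255))
m=np.zeros_like(r);m[120:240,265:390]=r[120:240,265:390]
P=np.array([onplane(c,*q,.102)[:2] for q in cv2.convexHull(cv2.findNonZero(m)).reshape(-1,2)],np.float32)
print('rim',cv2.fitEllipse(P))
k=onplane(c,*blob(376,166,392,182),.165);print('handle',k,'r',np.hypot(*(k-h)[:2]),'dir',np.arctan2(*(k-h)[[1,0]]))
delta([k[0],k[1],.126],.208)
E
```

```text
[322 179  12  13 111] [327.21621622 185.21621622]
hub [ 0.54573524 -0.31501815  0.113     ]
rim ((0.545043408870697, -0.3148963749408722), (0.1105242446064949, 0.11152245849370956), 116.20642852783203)
[379 171   9   9  67] [383. 175.]
handle [ 0.57789142 -0.35337989  0.165     ] r 0.05005639394088534 dir -0.8731716338662803
pos [ 0.5465 -0.3114  0.2608] yaw 0.2095 tilt [-6.e-04  9.e-04 -1.e+00] F [-0.1 -0.6  0.4] open 0.997 t 11.7
delta mm [ 22.   47.7 134.8] turn 0.0015
```

Axis (0.5455,-0.315) and handle (0.578,-0.3533) agree with the 50 mm radius. I grasp the handle.

Request:
arm_command(
  plan=[11, 24, 0, 0, 11, 23.7, 0, 0, 0, 0, 20, 0, 0, 0, 30, 0, 0, 0, 30, 0, 0, 0, 30, 0, 0, 0, 15, 0, 0, 0, 10, 0, 0, 0, 0, 0, 0, 0, 0, 0],
)

```text
time_s: 12.7
eef_pos: [0.5785, -0.3556, 0.1278]
eef_rot: [0.001, 0.995, 0.104, 0.001]
wrist_force: [-0.0, -0.2, 0.0]
opening: 1.0
```

Request:
arm_command(
  plan=[0, 0, 0, 0, 0, 0, 0, 0, 0, 0, 0, 0, 0, 0, 0, 0, 0, 0, 0, 0, 0, 0, 0, 0, 0, 0, 0, 0, 0, 0, 0, 0, 0, 0, 0, 0, 0, 0, 0, 0, 0, 0, 0, 0, 0, 0, 0, 0],
  grip=0,
)

```text
time_s: 13.9
eef_pos: [0.5775, -0.3545, 0.1268]
eef_rot: [-0.001, 0.995, 0.104, -0.0]
wrist_force: [-3.1, 4.6, 5.4]
opening: 0.22
```

```bash
cat >> h.py <<'E'
AX=np.array([.5455,-.315])
def circ(a0,n,step,yaw):
    """n chord moves of `step` rad from handle angle a0, in tool x,y mm"""
    a=a0+step*np.arange(n+1);P=np.c_[np.cos(a),np.sin(a)]*50
    d=np.diff(P,axis=0);x=np.array([np.cos(yaw),np.sin(yaw)]);y=np.array([np.sin(yaw),-np.cos(yaw)])
    return np.c_[d@x,d@y].round(1)
def ang():
    o=ctrl.get_obs();p=o['eef_pos'][:2]-AX;a=np.arctan2(p[1],p[0]);f=o['wrist_force']
    print('ang',round(a,4),'r',round(np.hypot(*p)*1000,2),'F_tan(ccw+)',round(-np.sin(a)*f[0]+np.cos(a)*f[1],1),'F_rad',round(np.cos(a)*f[0]+np.sin(a)*f[1],1));return a
E
python3 - <<'E'
from h import *
delta([0.578,-.3533,.126],.208);a=ang()
print(circ(a,24,-np.pi/12,.2085).tolist())
E
```

```text
pos [ 0.5775 -0.3545  0.1268] yaw 0.208 tilt [-6.0e-04  1.2e-03 -1.0e+00] F [-3.1  4.6  5.4] open 0.22 t 13.9
delta mm [ 0.7 -1.1  0.8] turn -0.0
ang -0.8899 r 50.84 F_tan(ccw+) 0.5 F_rad -5.5
[[-12.3, 4.4], [-13.0, 1.0], [-12.8, -2.4], [-11.8, -5.6], [-9.9, -8.5], [-7.4, -10.7], [-4.4, -12.3], [-1.0, -13.0], [2.4, -12.8], [5.6, -11.8], [8.5, -9.9], [10.7, -7.4], [12.3, -4.4], [13.0, -1.0], [12.8, 2.4], [11.8, 5.6], [9.9, 8.5], [7.4, 10.7], [4.4, 12.3], [1.0, 13.0], [-2.4, 12.8], [-5.6, 11.8], [-8.5, 9.9], [-10.7, 7.4]]
```

Request:
arm_command(
  plan=[-6.4, 1.8, 0, 0, -6.3, 1.9, 0, 0, 0, 0, 0, 0],
)

```text
time_s: 14.2
eef_pos: [0.5652, -0.3613, 0.1268]
eef_rot: [-0.001, 0.995, 0.104, -0.0]
wrist_force: [-2.2, 5.2, 7.0]
opening: 0.22
```

```bash
python3 - <<'E'
from h import *
ang();delta(None,0)
E
```

```text
ang -1.1677 r 50.33 F_tan(ccw+) 0.0 F_rad -5.7
pos [ 0.5652 -0.3613  0.1268] yaw 0.2075 tilt [-5.0e-04  1.1e-03 -1.0e+00] F [-2.2  5.2  7. ] open 0.22 t 14.2
```

Request:
arm_command(
  plan=[-0.6, -2.9, 0, 0, 0, 0, 0, 0, 0, 0, 0, 0],
)

```text
time_s: 14.5
eef_pos: [0.5651, -0.3611, 0.127]
eef_rot: [0.002, 0.995, 0.103, 0.001]
wrist_force: [2.2, -4.2, 1.0]
opening: 0.214
```

```bash
python3 - <<'E'
from h import *
a=ang();delta(None,0)
for s in (18,24):print(circ(-1.168,360//s,-np.radians(s),.2078).tolist())
E
```

```text
ang -1.1679 r 50.07 F_tan(ccw+) 0.4 F_rad 4.7
pos [ 0.5651 -0.3611  0.127 ] yaw 0.207 tilt [ 0.0023 -0.004  -1.    ] F [ 2.2 -4.2  1. ] open 0.214 t 14.5
[[-15.6, 0.6], [-15.1, -4.3], [-13.0, -8.7], [-9.7, -12.3], [-5.4, -14.7], [-0.6, -15.6], [4.3, -15.1], [8.7, -13.0], [12.3, -9.7], [14.7, -5.4], [15.6, -0.6], [15.1, 4.3], [13.0, 8.7], [9.7, 12.3], [5.4, 14.7], [0.6, 15.6], [-4.3, 15.1], [-8.7, 13.0], [-12.3, 9.7], [-14.7, 5.4]]
[[-20.8, -0.3], [-18.9, -8.7], [-13.7, -15.7], [-6.1, -19.9], [2.5, -20.6], [10.7, -17.9], [17.0, -12.0], [20.4, -4.0], [20.3, 4.6], [16.6, 12.5], [10.1, 18.2], [1.9, 20.7], [-6.7, 19.7], [-14.1, 15.2], [-19.1, 8.2]]
```

Contact stiffness is about 3.5 N/mm. Steps of 24° (21 mm) therefore cannot exceed about 75 N if the stop is met, so I wind clockwise in those steps and watch the force.

Request:
arm_command(
  plan=[-20.5, 1.1, 0, 0, 0, 0, 0, 0],
)

```text
time_s: 14.7
eef_pos: [0.5436, -0.3644, 0.1268]
eef_rot: [-0.0, 0.995, 0.103, -0.0]
wrist_force: [-2.4, 3.3, 6.1]
opening: 0.214
```

Request:
arm_command(
  plan=[-18.9, -8.7, 0, 0, 0, 0, 0, 0],
)

```text
time_s: 14.9
eef_pos: [0.5236, -0.3587, 0.1268]
eef_rot: [-0.001, 0.995, 0.103, 0.0]
wrist_force: [-1.1, 4.8, 5.8]
opening: 0.217
```

Request:
arm_command(
  plan=[-13.7, -15.7, 0, 0, 0, 0, 0, 0],
)

```text
time_s: 15.1
eef_pos: [0.5078, -0.3456, 0.1268]
eef_rot: [-0.0, 0.995, 0.104, 0.001]
wrist_force: [3.5, 6.4, 5.1]
opening: 0.211
```

Request:
arm_command(
  plan=[-6.1, -19.9, 0, 0, 0, 0, 0, 0],
)

```text
time_s: 15.3
eef_pos: [0.5024, -0.3377, 0.1279]
eef_rot: [0.011, 0.995, 0.103, 0.006]
wrist_force: [22.7, -32.7, -23.9]
opening: 0.217
```

The force jumped to about 40 N tangential, so this looks like the stop. I relax the overrun by 10 mm and measure.

Request:
arm_command(
  plan=[1.4, 4.8, 0, 0, 1.3, 4.8, 0, 0, 0, 0, 0, 0, 0, 0, 0, 0],
)

```text
time_s: 15.7
eef_pos: [0.5031, -0.3391, 0.1273]
eef_rot: [0.001, 0.995, 0.103, 0.001]
wrist_force: [1.1, -2.1, 5.4]
opening: 0.214
```

```bash
python3 - <<'E'
from h import *
a=ang();delta(None,0)
o=ctrl.get_obs();g=o['eef_pos']-.019*rot(o['eef_rot'])[:,2];p=g[:2]-AX;print('grasp pt',g,np.arctan2(p[1],p[0]),np.hypot(*p))
c=snap('wrist','w5.png');s=snap('scene')
b=cv2.resize(s['color'][150:330,60:330],None,fx=1.5,fy=1.5)
cv2.imwrite('pics/p2.png',np.hstack([c['color'][100:370,160:500],b[:270]])[:,:,::-1])
E
```

```text
ang -2.6259 r 48.79 F_tan(ccw+) 2.4 F_rad 0.1
pos [ 0.5031 -0.3391  0.1273] yaw 0.2071 tilt [ 0.0019 -0.0024 -1.    ] F [ 1.1 -2.1  5.4] open 0.214 t 15.7
grasp pt [ 0.50301839 -0.33901488  0.14625001] -2.6270783281615424 0.048799606471841096
```

View pics/p2.png

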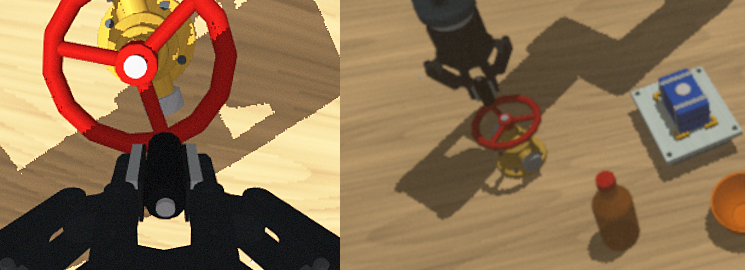

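The wrist picture shows the handle held between the fingers with nothing else blocking, and the mould still in its nest, so the stop is real. I now compute the counterclockwise circle.

```bash
python3 - <<'E'
from h import *
from scipy.optimize import least_squares
P=np.array([(.5775,-.3545),(.5652,-.3612),(.5436,-.3644),(.5236,-.3587),(.5078,-.3456),(.5031,-.3391)])
f=least_squares(lambda c:np.hypot(*(P-c).T)-.05,AX);print(f.x,f.fun.round(4))
p=np.array([.5030,-.3390])-f.x;a=np.arctan2(p[1],p[0]);print(a,np.hypot(*p))
print(circ(a,20,np.radians(18),.2075).tolist())
E
```

```text
[ 0.54699553 -0.31464293] [ 0.0002 -0.     -0.0001 -0.0001 -0.0001  0.0002]
-2.635969901074025 0.05028790398117361
[[6.9, 14.1], [10.9, 11.2], [13.8, 7.3], [15.4, 2.7], [15.5, -2.2], [14.1, -6.9], [11.2, -10.9], [7.3, -13.8], [2.7, -15.4], [-2.2, -15.5], [-6.9, -14.1], [-10.9, -11.2], [-13.8, -7.3], [-15.4, -2.7], [-15.5, 2.2], [-14.1, 6.9], [-11.2, 10.9], [-7.3, 13.8], [-2.7, 15.4], [2.2, 15.5]]
```

Request:
arm_command(
  plan=[6.9, 14.1, 0, 0, 10.9, 11.2, 0, 0, 13.8, 7.3, 0, 0, 15.4, 2.7, 0, 0, 15.5, -2.2, 0, 0, 14.1, -6.9, 0, 0, 11.2, -10.9, 0, 0, 7.3, -13.8, 0, 0, 2.7, -15.4, 0, 0, -2.2, -15.5, 0, 0, 0, 0, 0, 0],
)

```text
time_s: 16.9
eef_pos: [0.5892, -0.2881, 0.1273]
eef_rot: [0.0, 0.995, 0.104, -0.001]
wrist_force: [-2.0, 1.4, 9.2]
opening: 0.217
```

```bash
sed -i 's/^AX=.*/AX=np.array([.547,-.3146])/' h.py; python3 - <<'E'
from h import *
ang();delta(None,0)
E
```

```text
ang 0.5599 r 49.84 F_tan(ccw+) 2.2 F_rad -0.9
pos [ 0.5892 -0.2881  0.1273] yaw 0.2087 tilt [-1.e-03 -4.e-04 -1.e+00] F [-2.   1.4  9.2] open 0.217 t 16.9
```

Request:
arm_command(
  plan=[-6.9, -14.1, 0, 0, -10.9, -11.2, 0, 0, -13.8, -7.3, 0, 0, -15.4, -2.7, 0, 0, -15.5, 2.2, 0, 0, -14.1, 6.9, 0, 0, -11.2, 10.9, 0, 0, -7.3, 13.8, 0, 0, -2.7, 15.4, 0, 0, 2.2, 15.5, 0, 0, 0, 0, 0, 0, 0, 0, 0, 0],
)

```text
time_s: 18.1
eef_pos: [0.503, -0.339, 0.1273]
eef_rot: [0.001, 0.995, 0.103, 0.001]
wrist_force: [2.9, -0.9, 7.5]
opening: 0.219
```

```bash
python3 - <<'E'
from h import *
ang();delta(None,0)
E
```

```text
ang -2.6357 r 50.3 F_tan(ccw+) 2.2 F_rad -2.1
pos [ 0.503  -0.339   0.1273] yaw 0.2069 tilt [ 0.0019 -0.0017 -1.    ] F [ 2.9 -0.9  7.5] open 0.219 t 18.1
```

One full turn returned the tool to the stop pose within 0.1 mm. Now the second turn.

Request:
arm_command(
  plan=[6.9, 14.1, 0, 0, 10.9, 11.2, 0, 0, 13.8, 7.3, 0, 0, 15.4, 2.7, 0, 0, 15.5, -2.2, 0, 0, 14.1, -6.9, 0, 0, 11.2, -10.9, 0, 0, 7.3, -13.8, 0, 0, 2.7, -15.4, 0, 0, -2.2, -15.5, 0, 0, -6.9, -14.1, 0, 0, -10.9, -11.2, 0, 0, -13.8, -7.3, 0, 0, -15.4, -2.7, 0, 0, -15.5, 2.2, 0, 0, -14.1, 6.9, 0, 0, -11.2, 10.9, 0, 0, -7.3, 13.8, 0, 0, -2.7, 15.4, 0, 0, 2.2, 15.5, 0, 0],
)

```text
time_s: 20.1
eef_pos: [0.5021, -0.3377, 0.1272]
eef_rot: [-0.001, 0.995, 0.103, 0.0]
wrist_force: [4.6, 6.4, 9.5]
opening: 0.21
```

Request:
arm_command(
  plan=[0, 0, 0, 0, 0, 0, 0, 0, 0, 0, 0, 0, 0, 0, 0, 0],
)

```text
time_s: 20.5
eef_pos: [0.5028, -0.3387, 0.1273]
eef_rot: [0.001, 0.995, 0.103, 0.001]
wrist_force: [2.4, -2.1, 6.5]
opening: 0.213
```

```bash
python3 - <<'E'
from h import *
ang();delta(None,0)
c=snap('wrist');s=snap('top')
b=cv2.resize(s['color'][150:250,310:530],None,fx=1.8,fy=2.7,interpolation=cv2.INTER_CUBIC)
cv2.imwrite('pics/p3.png',np.hstack([c['color'][100:370,160:500],b[:270]])[:,:,::-1])
E
```

```text
ang -2.6431 r 50.32 F_tan(ccw+) 3.0 F_rad -1.1
pos [ 0.5028 -0.3387  0.1273] yaw 0.2072 tilt [ 0.0016 -0.0015 -1.    ] F [ 2.4 -2.1  6.5] open 0.213 t 20.5
```

View pics/p3.png

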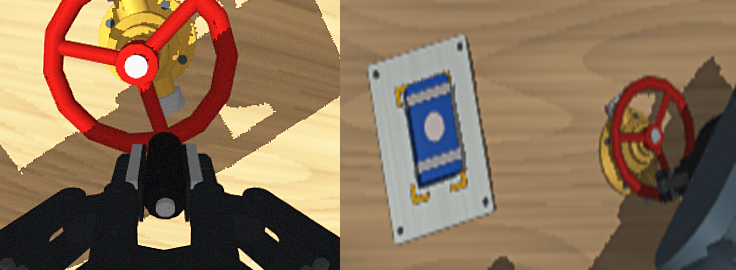

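The wrist view matches the one at the stop: same spoke and handle positions. The mould is still in its nest, so I hand in.

```bash
python3 -c "
from bench import ctrl
print(ctrl.hand_in())"
```

```text
the job is handed in; nothing more can be done
None
```

I placed the middle-sized blue mould in the right-hand vibrating table and let go of it, then set the air valve two turns open. The job is handed in at about 20.6 s of the 72 s limit. The arm is still gripping the crank handle.

- **Mould:** the last top view shows it standing inside all four yellow stops. On release the wrist force fell to nearly zero, so it was resting on the plate.
- **Valve:** winding clockwise, the wheel moved about 1.75 rad. It then stopped hard, with about 40 N along the turn against the few newtons felt before. I took that as the closed stop, since nothing else was blocking the wheel or gripper in the pictures.
- **Two turns back:** after the two counterclockwise turns, the tool was within about 0.4 mm (0.01 rad) of its pose at the stop. The wrist view also matched the earlier one.
- **Disagreement:** halfway through the first turn the handle was about 2.7 mm off the computed circle. The forces along the turn and across it stayed around 2 N, and that turn still ended within 0.1 mm of the stop pose.
- **Bystanders:** the arm never went near the bottle, bowl or spatula, and I did not measure them again at the end.

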